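# Slide the ointment plate off its stand and lay it on the scale

### The job

The thin glass ointment plate lies flush in the shallow trough of the steel stand, where its sides cannot be gripped. Press lightly on it with the fingertips and slide it along the trough until its end sticks out well past the open edge (roughly a third of its length) while it still lies flat on the stand, then take it by the overhanging end and lay it gently, flat and centred, on the round pan of the scale. It is glass: never press it hard (keep below 25 newtons) or let it fall, and leave the other things on the bench where they are.

Things in the scene. Friction and masses are not known exactly. Their poses are not given: they have to be found in the camera images.
- plate: The ointment plate: one flat rectangular piece of white opal glass, 110 mm long (its x), 50 mm wide (its y), 4 mm thick, about 55 g. Origin at the centre of its underside, z up; its top is 4 mm above the origin. It starts lying in the stand's trough. It slides easily on steel (friction about 0.3); rubber fingertips hold it much better.
- stand: Fixed rigid steel stand (sizes in mm). Origin on the bench below a point of the deck 80 behind the open edge. -x points along the trough to the open edge, y across, z up. Deck (trough floor) 60 above the bench, 6 thick, x -80 (open edge) to +80. Lips 3.5 high, nearly flush with the plate's top, along the sides (|y| 28 to 39) and across the back at x = +80. Beyond the open edge: free space.
- edge (a point): Middle of the stand's open edge, at the height of the deck (60 above the bench, where the plate's underside slides); the stand's x = -80, y = 0. The plate tips off if more than half of its length passes this edge. Sizes in mm.
- scale: A fixed dispensing scale: grey box 150 (its x) by 120 (its y), top 34 above the bench, carrying a round steel pan 68 across and 5 thick on a central post 24 across. Origin on the bench under the middle of the box; z up. Sizes in mm.
- pan (a point): Centre of the upper face of the scale's pan, 75 above the bench, 41 above the scale's box; 15 from the scale's origin along its +x. The pan is rigid. Any direction of the plate on it will do; the plate is longer than the pan and its ends stick out past it. Sizes in mm.
- tub: Bystander: white ointment tub, 92 across, 72 high; origin at the centre of its underside. Sizes in mm.
- bottle: Bystander: small amber bottle with white cap, 34 across, 75 high; origin at the centre of its underside. Sizes in mm.
- bottle2: Bystander: small blue bottle with white cap, 34 across, 75 high; origin at the centre of its underside. Sizes in mm.
- hammer: Bystander: reflex hammer lying flat, handle about 160 long along its x, head 64 wide at its +x end, 24 high; origin on the bench under the middle of it. Sizes in mm.
Things that resemble listed ones, but are neither listed nor needed, are in the scene too. Leave any red or turquoise look-alike of the scale alone.

How it is judged:
By the outcome, as a careful person would: the job done as asked, in the order asked, and still so for the second after the job is handed in, with the robot touching nothing.
It also fails if it takes over 64 s, if anything falls off the work surface, if the arm or the gripper's body presses on something with over 40 N, if the wrist force passes 120 N, or if a joint passes its speed limit or range.

### The arm

A 7-joint arm with a two-finger parallel gripper is mounted at the origin on the work surface. World frame = base frame: x ahead of the robot, y to its left, z up, the work surface at z = 0. Lengths are in m, angles in rad, forces in N, time in s.
With the tool pointing down it reaches from about 0.4 to 0.85 m from the base axis. Payload 10.4 kg.
Tool frame: the origin (TCP) lies midway between the tips of the shut fingers; the grasp point (between the pads) lies 19 mm behind it; z points along the fingers, y is the line along which they close (so a half turn about z gives the same grasp; the last joint's range is limited). The gripper opens to 87 mm and grips with 3 to 60 N. Pads are 19 mm wide; open, the fingers measure 117 mm over their backs; the gripper's body (75 mm by 190 mm) begins 51 mm behind the grasp point.
Start: joints at [-1.272, 0.332, -0.065, 1.46, 0.022, 1.35, -0.088], TCP at [0.198, 0.593, 0.223] pointing down, gripper open.
Joint ranges: [-2.6, 2.6], [-0.5, 2.12], [-1.47, 1.34], [0.16, 2.42], [-1.27, 4.41], [0.06, 2.06], [-2.6, 2.6]. Speed limits (rad/s): [2.22, 2.22, 2.79, 2.79, 3.14, 3.14, 3.14].

### API

Orientations are given as a unit quaternion [w, x, y, z].
In Python, from bench import manip gives the robot as it stands.
- The arm moves only by the tool send_rows, never from a script. Its arguments are lists of equal length, an entry for each row: "dp": the shift along the tool's x, y, z each as a share of 0.15 m, from -1 to 1, a list of three; "delta_rot": the turn, a rotation vector about the tool's x, y, z each as a share of pi/4 rad, from -1 to 1, a list of three. In form: {"dp": [[dx, dy, dz], ...], "delta_rot": [[wx, wy, wz], ...]}. A call has 1 to 10 rows; each row is the pose to reach, as a shift and turn from the pose commanded when the call began, along the tool's axes at that moment; what a row does not reach only later rows make up. A row lasts 1/12 s, in which the tool goes at most 41.7 mm and 7.16 degrees, less where a joint would pass 70% of its speed; a pose out of reach is approached as far as the arm can. A call with a number of a shift or a turn outside -1 to 1 is refused whole. A call with a gripper value outside its range is refused whole. "hand" is the opening, from 0 (shut) to 1 (fully open), set as the call begins (left out, the last holds). The fingers move at their own pace and stop on an object; "newtons" is the grip in N (left out, the last holds). Time passes only in rows, so rows that repeat a pose let the fingers close. It gives the time, the measured TCP pose, the force, the opening and the grip force at its end, in the units of the state.
- manip.get_obs(): the state, without advancing time (a new reading comes with each control period).
- manip.get_image(name): name is "scene" or "top" or "wrist"; returns the picture (480x640x3 uint8, red, green, blue); there is no depth.
- manip.camera_params(name): a dict with "mtx" (3x3 intrinsics, pixels), "T" (4x4, takes a point from camera to world coordinates). Camera axes: x right, y up, looking along -z (the intrinsics and any distortion apply to the point x, -y, -z); pixel columns grow to the right and rows downward; lengths in m; the calibration is good to about 2 mm. A picture is of the moment at which its call begins: read the wrist's pose just before it. camera_params takes no time and is no camera call; for the wrist camera it gives the pose at the moment of the call.
- manip.finish_job(): hands the job in; it is judged then, once.
The state is a dict: "clock": time; "qpos": joint angles; "qvel": joint speeds; "joint_efforts": joint torques, N m; "tool_pos": TCP position; "tool_rot": TCP orientation; "force": force on the tool from outside, world axes, zero at the start; "ft_torque": the same for the moment, N m; "opening": finger opening in m; "finger_force": force on a finger pad.
Only numpy, scipy, OpenCV 4.12 (cv2) and the standard library are available. Lean on these libraries where they do the work, as an engineer would, in place of code of your own. Each camera call takes 0.05 s, during which the arm holds its last target. There are 200 camera calls.

## Working session

There is one attempt and no reset: what is moved stays moved. The work goes in short steps, Python scripts to look and compute and a tool call to move; the robot and the scene stay as the last step left them, time stands still between calls to the robot, and variables do not carry over. Pictures are saved under pics/ and viewed, at most 10 in all, crops included, and the job is handed in when it is done.

Besides the shell and the picture viewer there is one more tool, called after "Emit:" by a JSON object that holds its "api" and its "payload", one argument or row to a line. send_rows: Moves the arm, as the interface text tells. Shift numbers are shares of 0.15 m and turn numbers shares of pi/4 rad, none past 1 either way. Its arguments: {"type":"object","properties":{"dp":{"type":"array","items":{"type":"array","items":{"type":"number"}}},"delta_rot":{"type":"array","items":{"type":"array","items":{"type":"number"}}},"hand":{"type":"number"},"newtons":{"type":"number"}},"required":["dp","delta_rot"]}

```bash
mkdir -p pics; ls; python3 - <<'E'
from bench import manip
import cv2
for n in ("scene","top"):
    im=manip.get_image(n); cv2.imwrite(f"pics/{n}0.png",im[:,:,::-1])
    p=manip.camera_params(n); print(n,p)
print(manip.get_obs())
E
```

```text
pics
scene {'mtx': array([[548.97389153,   0.        , 311.83828249],
       [  0.        , 548.97389153, 240.8033273 ],
       [  0.        ,   0.        ,   1.        ]]), 'T': array([[ 0.85491451, -0.41563199,  0.31043716,  0.85007899],
       [ 0.51855928,  0.66766096, -0.53415833, -0.56500429],
       [ 0.01474652,  0.61763978,  0.78632286,  0.8481613 ],
       [ 0.        ,  0.        ,  0.        ,  1.        ]])}
top {'mtx': array([[578.81148828,   0.        , 315.73965046],
       [  0.        , 578.81148828, 236.29764452],
       [  0.        ,   0.        ,   1.        ]]), 'T': array([[-0.00710105,  0.99273184, -0.12013771,  0.41105211],
       [-0.99966588, -0.00406145,  0.02552692, -0.0219545 ],
       [ 0.02485345,  0.12027884,  0.99242899,  1.04729382],
       [ 0.        ,  0.        ,  0.        ,  1.        ]])}
{'clock': 0.1, 'qpos': array([-1.27161072,  0.33276827, -0.06474412,  1.4608608 ,  0.02160339,
        1.34990859, -0.08850625]), 'qvel': array([-6.10997775e-04, -2.52888404e-03, -6.27550766e-05, -2.96992188e-03,
        8.43268021e-04, -5.95485074e-04, -6.25122607e-04]), 'joint_efforts': array([ 1.01380636e-03, -6.24546218e+01,  2.43876677e-02, -3.90716171e+01,
       -6.14390709e-02,  3.66596051e-02,  4.34011338e-05]), 'tool_pos': array([0.19753163, 0.5925934 , 0.22185719]), 'tool_rot': array([-7.68445646e-05,  1.60172125e-01,  9.87088902e-01, -6.19833194e-04]), 'force': array([ 0.65807912, -0.51175432,  0.88005443]), 'ft_torque': array([ 0.05599775, -0.00650626, -0.01845815]), 'finger_force': 0.0, 'opening': 0.08700915465354639}
```

View pics/top0.png

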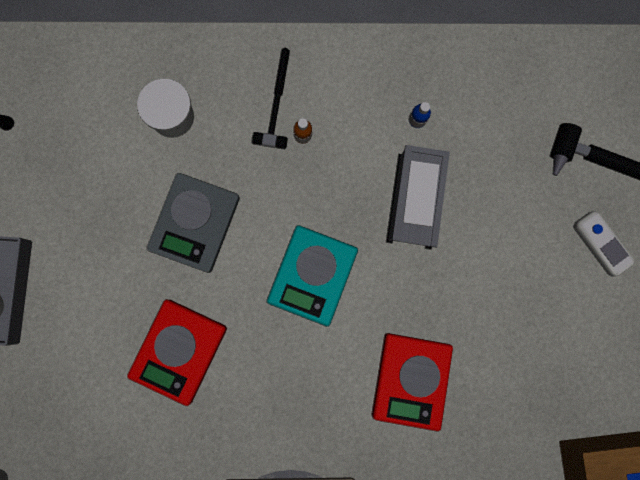

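View pics/scene0.png

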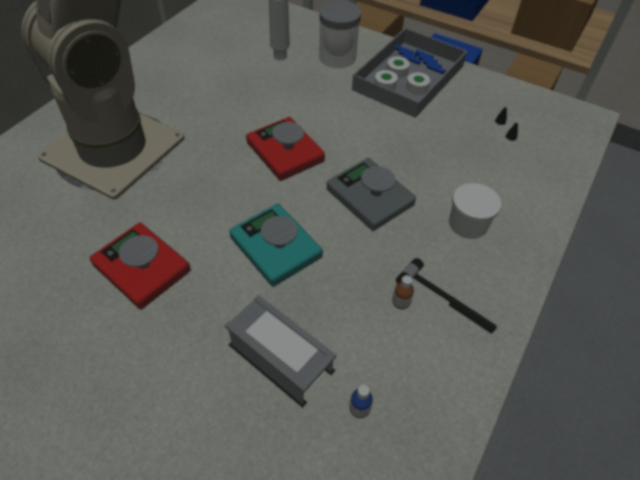

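```bash
python3 - <<'E'
import cv2,numpy as np
a=cv2.imread("pics/top0.png")[130:265,370:470]; b=cv2.imread("pics/scene0.png")[285:415,210:350]
f=lambda i:cv2.convertScaleAbs(cv2.resize(i,(400,540) if i is a else (400,371),interpolation=cv2.INTER_CUBIC),alpha=1.6)
A,B=f(a),f(b); B=np.vstack([B,np.zeros((540-371,400,3),np.uint8)])
cv2.imwrite("pics/crop1.png",np.hstack([A,B]))
E
```

```text
(no output)
```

View pics/crop1.png

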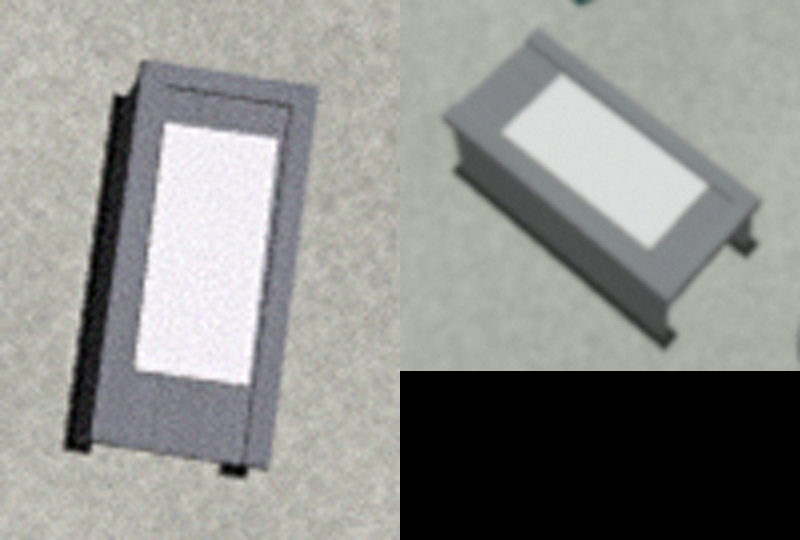

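```bash
cat > h.py <<'E'
import numpy as np, cv2
from bench import manip
def ray(n,uv,z,p=None):
    p=p or manip.camera_params(n); K,T=p["mtx"],p["T"]
    uv=np.atleast_2d(np.array(uv,float)); d=np.c_[(uv-K[:2,2])/K[0,0],np.ones(len(uv))]*[1,-1,-1]
    d=d@T[:3,:3].T; o=T[:3,3]; return o+d*((z-o[2])/d[:,2])[:,None]
def comp(mask,uv):
    n,l,s,c=cv2.connectedComponentsWithStats(mask.astype(np.uint8)); i=l[int(uv[1]),int(uv[0])]
    return (l==i).astype(np.uint8) 
def quad(m):
    c=max(cv2.findContours(m,cv2.RETR_EXTERNAL,cv2.CHAIN_APPROX_NONE)[0],key=cv2.contourArea)
    return cv2.boxPoints(cv2.minAreaRect(c)),c
E
python3 - <<'E'
from h import *
for n,s in (("top",(422,193)),("scene",(285,340))):
    im=cv2.imread(f"pics/{n}0.png"); g=im.min(2)
    b,c=quad(comp(g>(150),s)); w=ray(n,b,.064); print(n,b.round(1).tolist(),w.round(4).tolist(),w.mean(0),[np.linalg.norm(w[i]-w[i-1]).round(4) for i in range(4)])
# stand top outline read from crop (4x): corners
t=np.array([[142,62],[318,88],[268,468],[92,442]])/4+[370,130]
w=ray("top",t,.0635); print("stand",w.round(4).tolist(),[np.linalg.norm(w[i]-w[i-1]).round(4) for i in range(4)])
hsv=None
for n,s in (("top",(190,209)),("scene",(379,180))):
    im=cv2.imread(f"pics/{n}0.png"); g=cv2.cvtColor(im,cv2.COLOR_BGR2GRAY)
    print(n,"pan grey",g[s[1],s[0]-36:s[0]+36:3])
    print(im[s[1],s[0]],im[s[1]+ (28),s[0]+25])
E
```

```text
top [[422.0, 194.0], [422.0, 194.0], [422.0, 193.0], [422.0, 193.0]] [[0.6033, -0.2322, 0.064], [0.6033, -0.2322, 0.064], [0.605, -0.2323, 0.064], [0.605, -0.2323, 0.064]] [ 0.60413792 -0.2322281   0.064     ] [np.float64(0.0018), np.float64(0.0), np.float64(0.0018), np.float64(0.0)]
scene [[-0.0, 0.0], [639.0, 0.0], [639.0, 479.0], [0.0, 479.0]] [[-0.6147, 0.2322, 0.064], [0.876, 1.1935, 0.064], [1.1346, -0.1499, 0.064], [0.3957, -0.602, 0.064]] [0.4479184  0.16844212 0.064     ] [np.float64(1.3102), np.float64(1.7737), np.float64(1.368), np.float64(0.8662)]
stand [[0.6898, -0.2058, 0.0635], [0.6781, -0.283, 0.0635], [0.5108, -0.2555, 0.0635], [0.5223, -0.1799, 0.0635]] [np.float64(0.1695), np.float64(0.0781), np.float64(0.1696), np.float64(0.0765)]
top pan grey [115 112 119  61  65  61  78  80  84  79  81  78  78  77  82  76  80  79
  79  62  71  67  68  67]
[82 77 79] [73 68 66]
scene pan grey [ 40  60  33  38  33  40  62  81  83  83  83  83  81  83  84  84  82  82
  94 108 107 108 109 112]
[83 82 79] [41 43 41]
```

```bash
python3 - <<'E'
from h import *
for n,s in (("top",(422,193)),("scene",(285,340))):
    im=cv2.medianBlur(cv2.imread(f"pics/{n}0.png"),3); g=im.min(2); print(g[s[1],s[0]])
    t=(int(g[s[1],s[0]])+80)//2
    r=np.zeros_like(g); r[s[1]-40:s[1]+41,s[0]-48:s[0]+49]=1
    b,c=quad(comp((g>t)&(r>0),s)); w=ray(n,b,.064); print(n,w.round(4).tolist(),w.mean(0).round(4),[np.linalg.norm(w[i]-w[i-1]).round(4) for i in range(4)])
for n,s,lo,hi in (("top",(190,209),72,92),("scene",(379,180),72,95)):
    im=cv2.medianBlur(cv2.imread(f"pics/{n}0.png"),5); g=cv2.cvtColor(im,cv2.COLOR_BGR2GRAY)
    m=((g>lo)&(g<hi)).astype(np.uint8); r=np.zeros_like(g); r[s[1]-30:s[1]+31,s[0]-30:s[0]+31]=1
    m=cv2.morphologyEx(m*r,cv2.MORPH_OPEN,np.ones((5,5),np.uint8)); m=comp(m>0,s); b,c=quad(m)
    e=cv2.fitEllipse(c); print(n,"pan",e,ray(n,[e[0]],.075).round(4), ray(n,[[e[0][0]-e[1][0]/2,e[0][1]],[e[0][0]+e[1][0]/2,e[0][1]]],.075).round(4).tolist())
E
```

```text
149
top [[0.554, -0.198, 0.064], [0.6628, -0.2143, 0.064], [0.6564, -0.2643, 0.064], [0.5477, -0.2473, 0.064]] [ 0.6052 -0.231   0.064 ] [np.float64(0.0497), np.float64(0.11), np.float64(0.0504), np.float64(0.11)]
136
scene [[0.5452, -0.2466, 0.064], [0.5459, -0.1939, 0.064], [0.6603, -0.2137, 0.064], [0.6563, -0.2632, 0.064]] [ 0.6019 -0.2294  0.064 ] [np.float64(0.1124), np.float64(0.0527), np.float64(0.1162), np.float64(0.0497)]
top pan ((190.3267059326172, 209.155517578125), (37.707191467285156, 39.10252380371094), 47.171817779541016) [[0.5759 0.1651 0.075 ]] [[0.576, 0.1968, 0.075], [0.5758, 0.1333, 0.075]]
scene pan ((377.9565124511719, 177.13644409179688), (24.30560874938965, 32.84474563598633), 104.08293151855469) [[0.5728 0.166  0.075 ]] [[0.5524, 0.1532, 0.075], [0.5932, 0.1788, 0.075]]
```

Emit:
{"api": "send_rows", "payload": {
  "dp": [
    [-1, -1, 0],
    [-1, -1, 0],
    [-1, -1, 0],
    [-1, -1, 0],
    [-1, -1, 0],
    [-1, -1, 0],
    [-1, -1, 0],
    [-1, -1, 0]
  ],
  "delta_rot": [
    [0, 0, -0.218],
    [0, 0, -0.218],
    [0, 0, -0.218],
    [0, 0, -0.218],
    [0, 0, -0.218],
    [0, 0, -0.218],
    [0, 0, -0.218],
    [0, 0, -0.218]
  ],
  "hand": 0,
  "newtons": 15
}}

```text
clock: 0.77
tool_pos: [0.2923, 0.4034, 0.2226]
tool_rot: [-0.0, 0.075, 0.997, 0.0]
force: [-1.0, 1.0, -0.2]
opening: 0.0415
finger_force: 0.0
```

Emit:
{"api": "send_rows", "payload": {
  "dp": [
    [-0.69, -0.97, 0],
    [-0.69, -0.97, 0],
    [-0.69, -0.97, 0],
    [-0.69, -0.97, 0],
    [-0.69, -0.97, 0],
    [-0.69, -0.97, 0]
  ],
  "delta_rot": [
    [0, 0, 0],
    [0, 0, 0],
    [0, 0, 0],
    [0, 0, 0],
    [0, 0, 0],
    [0, 0, 0]
  ]
}}

```text
clock: 1.27
tool_pos: [0.3743, 0.2421, 0.2226]
tool_rot: [0.0, 0.077, 0.997, -0.0]
force: [-0.1, 0.9, 0.4]
opening: 0.0037
finger_force: 0.0
```

Emit:
{"api": "send_rows", "payload": {
  "dp": [
    [-0.69, -0.97, 0],
    [-0.69, -0.97, 0],
    [-0.69, -0.97, 0],
    [-0.69, -0.97, 0],
    [-0.69, -0.97, 0],
    [-0.69, -0.97, 0]
  ],
  "delta_rot": [
    [0, 0, 0],
    [0, 0, 0],
    [0, 0, 0],
    [0, 0, 0],
    [0, 0, 0],
    [0, 0, 0]
  ]
}}

```text
clock: 1.77
tool_pos: [0.4549, 0.0833, 0.2225]
tool_rot: [0.0, 0.077, 0.997, -0.0]
force: [-0.5, 0.8, 0.7]
opening: 0.0006
finger_force: 0.0
```

Emit:
{"api": "send_rows", "payload": {
  "dp": [
    [-0.69, -0.97, 0],
    [-0.69, -0.97, 0],
    [-0.69, -0.97, 0],
    [-0.69, -0.97, 0],
    [-0.69, -0.97, 0],
    [-0.69, -0.97, 0],
    [-0.69, -0.97, 0]
  ],
  "delta_rot": [
    [0, 0, 0],
    [0, 0, 0],
    [0, 0, 0],
    [0, 0, 0],
    [0, 0, 0],
    [0, 0, 0],
    [0, 0, 0]
  ]
}}

```text
clock: 2.35
tool_pos: [0.5346, -0.0724, 0.2218]
tool_rot: [-0.001, 0.074, 0.997, -0.0]
force: [0.2, 0.8, 0.1]
opening: 0.0005
finger_force: 0.0
```

```bash
python3 - <<'E'
from h import *
p=manip.camera_params("wrist"); im=manip.get_image("wrist"); cv2.imwrite("pics/w1.png",im[:,:,::-1])
import pickle; pickle.dump(p,open("w1.pkl","wb"))
o=manip.get_obs(); print(o["tool_pos"],o["tool_rot"],o["force"])
g=cv2.medianBlur(im,5).min(2); print(p["T"].round(3).tolist(),p["mtx"][0,0])
t=g.max()*0.75; b,c=quad(((g>t)).astype(np.uint8)); w=ray("wrist",b,.064,p); print(g.max(),b.tolist(),w.round(4).tolist(),w.mean(0))
E
```

```text
[ 0.53434657 -0.0717534   0.22196853] [-5.56336889e-04  7.34529501e-02  9.97298505e-01  2.13638976e-04] [-0.54324889 -0.28333942  0.35608821]
[[0.149, -0.943, -0.299, 0.451], [0.989, 0.142, 0.045, -0.059], [-0.0, -0.303, 0.953, 0.384], [0.0, 0.0, 0.0, 1.0]] 420.9845721822589
198 [[-1.0746276508629207e-14, 0.0], [639.0, 0.0], [639.0, 351.0], [0.0, 351.0]] [[0.3507, -0.2645, 0.064], [0.4148, 0.1619, 0.064], [0.6922, 0.1826, 0.064], [0.6095, -0.367, 0.064]] [ 0.516791  -0.0717532  0.064    ]
```

View pics/w1.png

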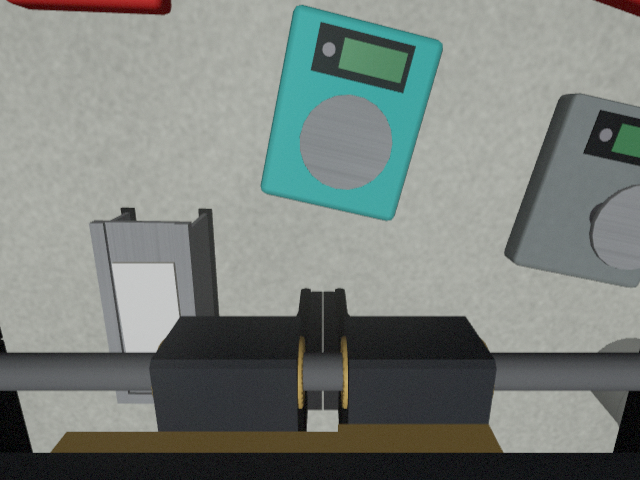

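```bash
python3 - <<'E'
from h import *
import pickle; p=pickle.load(open("w1.pkl","rb"))
print(ray("wrist",[[91,222],[190,223]],.0635,p).round(4).tolist(),ray("wrist",[[112,263],[176,263]],.064,p).round(4).tolist())
E
```

```text
[[0.5094, -0.2527, 0.0635], [0.5218, -0.1758, 0.0635]] [[0.545, -0.2463, 0.064], [0.5528, -0.195, 0.064]]
```

Emit:
{"api": "send_rows", "payload": {
  "dp": [
    [-0.67, -0.97, 0],
    [-0.67, -0.97, 0],
    [-0.67, -0.97, 0],
    [-0.67, -0.97, 0],
    [-0.67, -0.97, 0.3],
    [-0.67, -0.97, 0.6],
    [-0.67, -0.97, 0.85],
    [-0.67, -0.97, 0.93],
    [-0.67, -0.97, 0.93],
    [-0.67, -0.97, 0.93]
  ],
  "delta_rot": [
    [0, 0, 0],
    [0, 0, 0],
    [0, 0, 0],
    [0, 0, 0],
    [0, 0, 0],
    [0, 0, 0],
    [0, 0, 0],
    [0, 0, 0],
    [0, 0, 0],
    [0, 0, 0]
  ]
}}

```text
clock: 3.23
tool_pos: [0.6121, -0.2312, 0.0827]
tool_rot: [-0.001, 0.074, 0.997, 0.001]
force: [-0.4, 0.2, -0.2]
opening: 0.0003
finger_force: 0.0
```

Emit:
{"api": "send_rows", "payload": {
  "dp": [
    [0, 0, 0.05],
    [0, 0, 0.08],
    [0, 0, 0.1],
    [0, 0, 0.107],
    [0, 0, 0.112],
    [0, 0, 0.115],
    [0, 0, 0.115],
    [0, 0, 0.115]
  ],
  "delta_rot": [
    [0, 0, 0],
    [0, 0, 0],
    [0, 0, 0],
    [0, 0, 0],
    [0, 0, 0],
    [0, 0, 0],
    [0, 0, 0],
    [0, 0, 0]
  ]
}}

```text
clock: 3.9
tool_pos: [0.6117, -0.234, 0.066]
tool_rot: [0.0, 0.075, 0.997, 0.0]
force: [-0.4, 0.6, 1.0]
opening: 0.0005
finger_force: 0.0
```

Emit:
{"api": "send_rows", "payload": {
  "dp": [
    [0, 0.01, 0.003],
    [0, 0.02, 0.003],
    [0, 0.02, 0.006],
    [0, 0.02, 0.01],
    [0, 0.02, 0.01],
    [0, 0.02, 0.01]
  ],
  "delta_rot": [
    [0, 0, 0],
    [0, 0, 0],
    [0, 0, 0],
    [0, 0, 0],
    [0, 0, 0],
    [0, 0, 0]
  ]
}}

```text
clock: 4.4
tool_pos: [0.6123, -0.2308, 0.0646]
tool_rot: [0.0, 0.075, 0.997, 0.0]
force: [0.1, 1.1, 4.0]
opening: 0.0006
finger_force: 1.8
```

Emit:
{"api": "send_rows", "payload": {
  "dp": [
    [0, 0, 0.002],
    [0, 0, 0.002],
    [0, 0, 0.002],
    [0, 0, 0.002]
  ],
  "delta_rot": [
    [0, 0, 0],
    [0, 0, 0],
    [0, 0, 0],
    [0, 0, 0]
  ]
}}

```text
clock: 4.73
tool_pos: [0.6124, -0.2308, 0.0646]
tool_rot: [0.0, 0.075, 0.997, 0.0]
force: [-0.3, 1.9, 6.3]
opening: 0.0005
finger_force: 3.1
```

Emit:
{"api": "send_rows", "payload": {
  "dp": [
    [0.01, 0, 0],
    [0.03, 0, 0],
    [0.05, 0, 0],
    [0.08, 0, 0],
    [0.11, 0, 0],
    [0.13, 0, 0],
    [0.14, 0, 0],
    [0.14, 0, 0]
  ],
  "delta_rot": [
    [0, 0, 0],
    [0, 0, 0],
    [0, 0, 0],
    [0, 0, 0],
    [0, 0, 0],
    [0, 0, 0],
    [0, 0, 0],
    [0, 0, 0]
  ]
}}

```text
clock: 5.4
tool_pos: [0.5912, -0.2281, 0.0646]
tool_rot: [0.001, 0.075, 0.997, -0.0]
force: [-1.0, 0.3, 6.8]
opening: 0.0006
finger_force: 3.5
```

```bash
python3 - <<'E'
from h import *
p=manip.camera_params("wrist"); im=manip.get_image("wrist"); cv2.imwrite("pics/w2.png",im[:,:,::-1])
import pickle; pickle.dump(p,open("w2.pkl","wb"))
o=manip.get_obs(); print(o["tool_pos"],o["force"])
E
```

```text
[ 0.59123589 -0.22808273  0.06455616] [-1.60851289 -0.03841915  8.29594482]
```

View pics/w2.png

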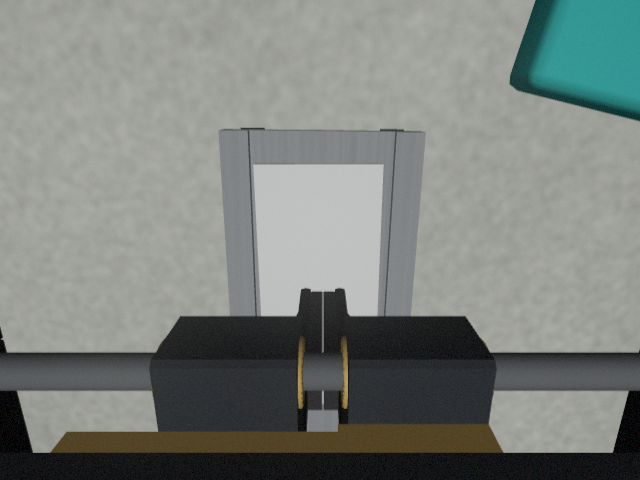

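```bash
python3 - <<'E'
from h import *
import pickle; p=pickle.load(open("w2.pkl","rb"))
print(ray("wrist",[[250,131],[394,131]],.060,p).round(4).tolist(),ray("wrist",[[253,164],[384,164]],.064,p).round(4).tolist())
E
```

```text
[[0.5121, -0.2438, 0.06], [0.5204, -0.1893, 0.06]] [[0.5242, -0.2445, 0.064], [0.5317, -0.1949, 0.064]]
```

Emit:
{"api": "send_rows", "payload": {
  "dp": [
    [0.02, 0, 0],
    [0.06, 0, 0],
    [0.1, 0, 0],
    [0.14, 0, 0],
    [0.18, 0, 0],
    [0.22, 0, 0],
    [0.26, 0, 0],
    [0.3, 0, 0],
    [0.33, 0, 0],
    [0.335, 0, 0]
  ],
  "delta_rot": [
    [0, 0, 0],
    [0, 0, 0],
    [0, 0, 0],
    [0, 0, 0],
    [0, 0, 0],
    [0, 0, 0],
    [0, 0, 0],
    [0, 0, 0],
    [0, 0, 0],
    [0, 0, 0]
  ]
}}

```text
clock: 6.28
tool_pos: [0.5415, -0.2205, 0.0645]
tool_rot: [0.001, 0.075, 0.997, -0.0]
force: [1.7, -1.2, 4.7]
opening: 0.0005
finger_force: 2.4
```

```bash
python3 - <<'E'
from h import *
p=manip.camera_params("wrist"); im=manip.get_image("wrist"); cv2.imwrite("pics/w3.png",im[:,:,::-1])
import pickle; pickle.dump(p,open("w3.pkl","wb"))
o=manip.get_obs(); print(o["tool_pos"],o["force"])
E
```

```text
[ 0.54146053 -0.22057417  0.06451767] [-1.21634575 -0.22055857  7.64815884]
```

View pics/w3.png

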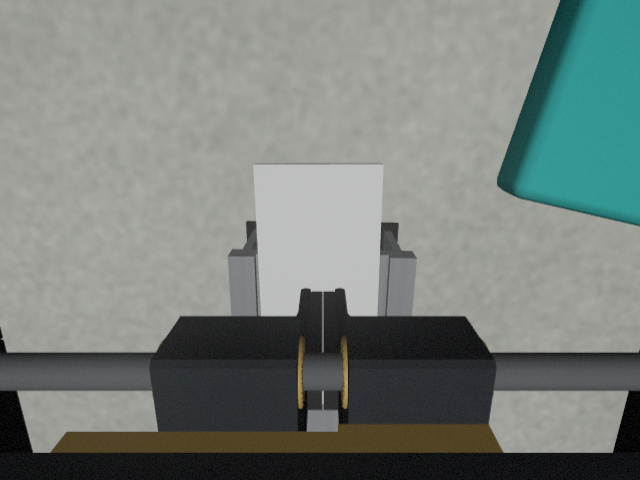

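Emit:
{"api": "send_rows", "payload": {
  "dp": [
    [0, 0, -0.02],
    [0, 0, -0.1],
    [0, 0, -0.25],
    [0, 0, -0.3],
    [0.15, -0.007, -0.3],
    [0.31, -0.007, -0.3],
    [0.31, -0.007, -0.3],
    [0.31, -0.007, -0.3],
    [0.31, -0.007, -0.3],
    [0.31, -0.007, -0.3]
  ],
  "delta_rot": [
    [0, 0, 0],
    [0, 0, 0],
    [0, 0, 0],
    [0, 0, 0],
    [0, 0, 0],
    [0, 0, 0],
    [0, 0, 0],
    [0, 0, 0],
    [0, 0, 0],
    [0, 0, 0]
  ]
}}

```text
clock: 7.17
tool_pos: [0.4962, -0.2142, 0.1092]
tool_rot: [0.0, 0.075, 0.997, -0.0]
force: [1.2, 0.8, -0.4]
opening: 0.0003
finger_force: 0.0
```

Emit:
{"api": "send_rows", "payload": {
  "dp": [
    [0, 0, 0],
    [0, 0, 0],
    [0, 0, 0],
    [0, 0, 0],
    [0, 0, 0],
    [0, 0, 0],
    [0, 0, 0],
    [0, 0, 0],
    [0, 0, 0],
    [0, 0, 0]
  ],
  "delta_rot": [
    [0, 0, 0],
    [0, 0, 0],
    [0, 0, 0],
    [0, 0, 0],
    [0, 0, 0],
    [0, 0, 0],
    [0, 0, 0],
    [0, 0, 0],
    [0, 0, 0],
    [0, 0, 0]
  ],
  "hand": 1
}}

```text
clock: 8.0
tool_pos: [0.4955, -0.2143, 0.109]
tool_rot: [0.0, 0.075, 0.997, 0.0]
force: [-0.5, 0.1, -0.2]
opening: 0.0589
finger_force: 0.0
```

```bash
python3 - <<'E'
from h import *
p=manip.camera_params("wrist"); w=manip.get_image("wrist"); t=manip.get_image("top")
o=manip.get_obs(); print(o["tool_pos"],o["tool_rot"],o["force"],o["opening"])
q=cv2.resize(t[100:300,340:500],(480,600)); w2=cv2.resize(w,(320,240))
c=np.zeros((600,800,3),np.uint8); c[:,:480]=q; c[:240,480:]=w2; cv2.imwrite("pics/c4.png",c[:,:,::-1]); cv2.imwrite("pics/w4.png",w[:,:,::-1])
import pickle; pickle.dump(p,open("w4.pkl","wb"))
E
```

```text
[ 0.49543071 -0.21428427  0.10897409] [2.65078816e-05 7.52558857e-02 9.97164253e-01 6.19816584e-05] [-0.75617237  0.23836517 -0.16829642] 0.06721779733167688
```

View pics/c4.png

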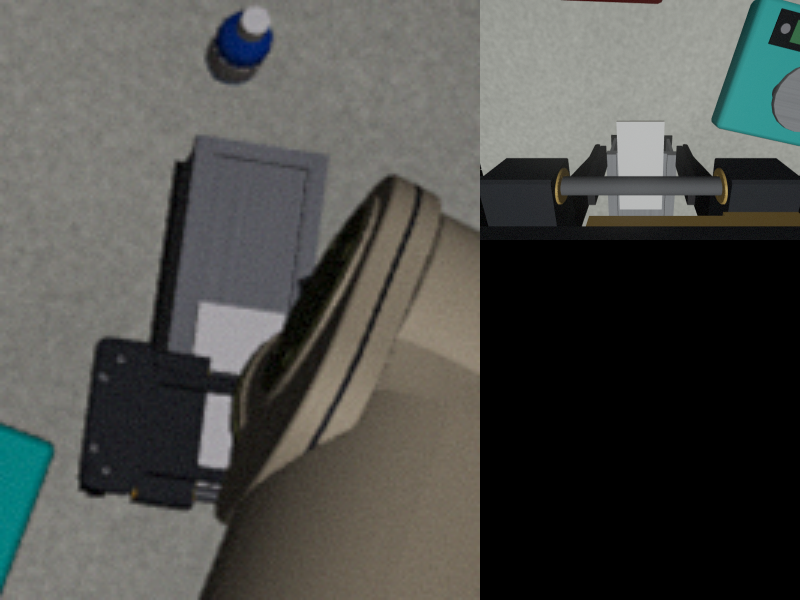

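```bash
python3 - <<'E'
from h import *
import pickle; p=pickle.load(open("w4.pkl","rb"))
g=cv2.medianBlur(cv2.imread("pics/w4.png"),3).min(2).astype(int)
print(g[225:260:2,300].tolist(), g[265,255:285].tolist(), g[265,355:385].tolist())
print(ray("wrist",[[273,243],[367,243]],.064,p).round(4).tolist())
E
```

```text
[152, 153, 152, 151, 150, 149, 149, 147, 120, 149, 184, 185, 185, 185, 185, 185, 185, 185] [154, 154, 151, 151, 151, 151, 152, 153, 154, 155, 155, 154, 154, 154, 153, 153, 151, 152, 166, 184, 184, 184, 185, 185, 185, 185, 185, 185, 185, 185] [185, 185, 185, 186, 185, 185, 186, 186, 186, 185, 185, 185, 185, 176, 155, 154, 154, 153, 153, 152, 151, 151, 150, 151, 151, 153, 153, 154, 155, 155]
[[0.4743, -0.2366, 0.064], [0.4817, -0.1886, 0.064]]
```

Emit:
{"api": "send_rows", "payload": {
  "dp": [
    [0, 0, 0],
    [0, 0, 0],
    [0, 0, 0],
    [0, 0, 0],
    [0, 0, 0],
    [0, 0, 0]
  ],
  "delta_rot": [
    [0, 0, 0],
    [0, 0, 0],
    [0, 0, 0],
    [0, 0, 0],
    [0, 0, 0],
    [0, 0, 0]
  ]
}}

```text
clock: 8.6
tool_pos: [0.4955, -0.2143, 0.109]
tool_rot: [0.0, 0.075, 0.997, 0.0]
force: [-0.1, -0.3, 0.2]
opening: 0.0865
finger_force: 0.0
```

Emit:
{"api": "send_rows", "payload": {
  "dp": [
    [0, 0, 0.1],
    [0, 0, 0.2],
    [0, 0, 0.3],
    [0, 0, 0.4],
    [0, 0, 0.44],
    [0, 0, 0.44],
    [0, 0, 0.44]
  ],
  "delta_rot": [
    [0, 0, 0],
    [0, 0, 0],
    [0, 0, 0],
    [0, 0, 0],
    [0, 0, 0],
    [0, 0, 0],
    [0, 0, 0]
  ]
}}

```text
clock: 9.18
tool_pos: [0.4955, -0.2144, 0.0433]
tool_rot: [-0.0, 0.075, 0.997, -0.0]
force: [0.1, 0.3, 1.5]
opening: 0.0871
finger_force: 0.0
```

Emit:
{"api": "send_rows", "payload": {
  "dp": [
    [0, 0, 0],
    [0, 0, 0],
    [0, 0, 0],
    [0, 0, 0],
    [0, 0, 0],
    [0, 0, 0],
    [0, 0, 0],
    [0, 0, 0],
    [0, 0, 0],
    [0, 0, 0]
  ],
  "delta_rot": [
    [0, 0, 0],
    [0, 0, 0],
    [0, 0, 0],
    [0, 0, 0],
    [0, 0, 0],
    [0, 0, 0],
    [0, 0, 0],
    [0, 0, 0],
    [0, 0, 0],
    [0, 0, 0]
  ],
  "hand": 0.5,
  "newtons": 12
}}

```text
clock: 10.02
tool_pos: [0.4955, -0.2143, 0.043]
tool_rot: [0.0, 0.075, 0.997, 0.0]
force: [0.0, -0.3, 1.5]
opening: 0.0498
finger_force: 12.0
```

Emit:
{"api": "send_rows", "payload": {
  "dp": [
    [0, 0, 0],
    [0, 0, 0],
    [0, 0, -0.02],
    [0, 0, -0.05],
    [0, 0, -0.1],
    [0, 0, -0.17],
    [0, 0, -0.25],
    [0, 0, -0.35],
    [0, 0, -0.43],
    [0, 0, -0.45]
  ],
  "delta_rot": [
    [0, 0, 0],
    [0, 0, 0],
    [0, 0, 0],
    [0, 0, 0],
    [0, 0, 0],
    [0, 0, 0],
    [0, 0, 0],
    [0, 0, 0],
    [0, 0, 0],
    [0, 0, 0]
  ],
  "hand": 0.3,
  "newtons": 15
}}

```text
clock: 10.85
tool_pos: [0.4967, -0.2148, 0.1133]
tool_rot: [0.002, 0.075, 0.997, -0.0]
force: [0.8, 0.4, -0.0]
opening: 0.0497
finger_force: 15.0
```

```bash
python3 - <<'E'
from h import *
p=manip.camera_params("wrist"); w=manip.get_image("wrist"); t=manip.get_image("scene")
o=manip.get_obs(); print(o["tool_pos"],o["tool_rot"],o["force"],o["ft_torque"],o["opening"],o["finger_force"])
q=cv2.resize(t[240:400,150:350],(480,384)); w2=cv2.resize(w,(320,240))
c=np.zeros((600,800,3),np.uint8); c[:384,:480]=q; c[:240,480:]=w2; cv2.imwrite("pics/c5.png",c[:,:,::-1]); cv2.imwrite("pics/w5.png",w[:,:,::-1])
import pickle; pickle.dump(p,open("w5.pkl","wb"))
E
```

```text
[ 0.4960704  -0.21427101  0.11148496] [9.96328012e-04 7.50689203e-02 9.97177842e-01 1.25878792e-04] [ 0.70464734  0.18387604 -0.79084963] [-0.01034369 -0.01225694 -0.03849112] 0.04979462316143358 14.983581304550171
```

View pics/c5.png

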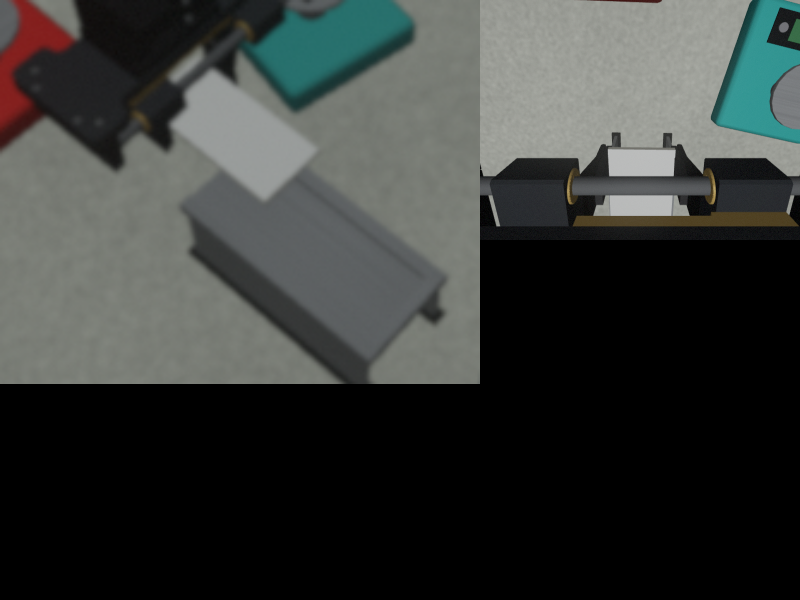

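```bash
python3 - <<'E'
from h import *
for z in (.1,.11,.12,.13,.14):
    w=ray("scene",[[282.1,302.5],[260.4,324.2]],z); m=w.mean(0); d=m[:2]-[.496,-.2143]; print(z,m.round(4),np.linalg.norm(w[1]-w[0]).round(4),"ax",(d@[.989,-.149]).round(4),"lat",(d@[.149,.989]).round(4))
import pickle; p=pickle.load(open("w5.pkl","rb"))
g=cv2.medianBlur(cv2.imread("pics/w5.png"),3).min(2).astype(int); print(g[285:310,320].tolist())
for z in (.128,.132,.136): 
    w=ray("wrist",[[320,298]],z,p)[0]; print(z,((w[:2]-[.496,-.2143])@[.989,-.149]).round(4))
E
```

```text
0.1 [ 0.5757 -0.2137  0.1   ] 0.051 ax 0.0788 lat 0.0124
0.11 [ 0.5794 -0.2184  0.11  ] 0.0503 ax 0.0831 lat 0.0083
0.12 [ 0.5831 -0.2231  0.12  ] 0.0496 ax 0.0874 lat 0.0042
0.13 [ 0.5867 -0.2278  0.13  ] 0.0489 ax 0.0918 lat 0.0001
0.14 [ 0.5904 -0.2325  0.14  ] 0.0482 ax 0.0961 lat -0.004
[155, 155, 155, 153, 153, 152, 153, 153, 153, 141, 109, 107, 109, 117, 159, 185, 187, 187, 186, 186, 186, 186, 186, 186, 186]
0.128 -0.0141
0.132 -0.016
0.136 -0.018
```

Emit:
{"api": "send_rows", "payload": {
  "dp": [
    [0, 0.02, -0.05],
    [0, 0.08, -0.12],
    [0.01, 0.18, -0.2],
    [0.01, 0.3, -0.26],
    [0.02, 0.44, -0.27],
    [0.03, 0.58, -0.27],
    [0.03, 0.7, -0.27],
    [0.04, 0.8, -0.27],
    [0.04, 0.85, -0.27],
    [0.04, 0.86, -0.27]
  ],
  "delta_rot": [
    [0, 0, 0],
    [0, 0, 0],
    [0, 0, 0],
    [0, 0, 0],
    [0, 0, 0],
    [0, 0, 0],
    [0, 0, 0],
    [0, 0, 0],
    [0, 0, 0],
    [0, 0, 0]
  ]
}}

```text
clock: 11.78
tool_pos: [0.5088, -0.0842, 0.1507]
tool_rot: [-0.0, 0.074, 0.997, 0.0]
force: [0.3, 0.0, -1.3]
opening: 0.0497
finger_force: 15.0
```

Emit:
{"api": "send_rows", "payload": {
  "dp": [
    [0, 0.02, 0],
    [0, 0.08, 0],
    [0.01, 0.18, 0],
    [0.01, 0.3, 0],
    [0.02, 0.44, 0],
    [0.03, 0.58, 0],
    [0.03, 0.7, 0],
    [0.04, 0.8, 0],
    [0.04, 0.85, 0],
    [0.04, 0.86, 0]
  ],
  "delta_rot": [
    [0, 0, 0],
    [0, 0, 0],
    [0, 0, 0],
    [0, 0, 0],
    [0, 0, 0],
    [0, 0, 0],
    [0, 0, 0],
    [0, 0, 0],
    [0, 0, 0],
    [0, 0, 0]
  ]
}}

```text
clock: 12.62
tool_pos: [0.5224, 0.0438, 0.1509]
tool_rot: [-0.0, 0.075, 0.997, 0.0]
force: [-0.2, -0.5, -0.3]
opening: 0.0498
finger_force: 15.0
```

Emit:
{"api": "send_rows", "payload": {
  "dp": [
    [0, 0.02, 0],
    [0, 0.08, 0],
    [0.01, 0.18, 0],
    [0.01, 0.3, 0],
    [0.02, 0.44, 0],
    [0.03, 0.58, 0],
    [0.03, 0.7, 0],
    [0.04, 0.8, 0],
    [0.04, 0.85, 0],
    [0.04, 0.86, 0]
  ],
  "delta_rot": [
    [0, 0, 0],
    [0, 0, 0],
    [0, 0, 0],
    [0, 0, 0],
    [0, 0, 0],
    [0, 0, 0],
    [0, 0, 0],
    [0, 0, 0],
    [0, 0, 0],
    [0, 0, 0]
  ]
}}

```text
clock: 13.45
tool_pos: [0.5357, 0.1723, 0.1508]
tool_rot: [-0.0, 0.074, 0.997, 0.0]
force: [-0.3, 0.0, -0.3]
opening: 0.0492
finger_force: 15.0
```

Emit:
{"api": "send_rows", "payload": {
  "dp": [
    [0, 0, 0],
    [0, 0, 0],
    [0, 0, 0]
  ],
  "delta_rot": [
    [0, 0, 0],
    [0, 0, 0],
    [0, 0, 0]
  ]
}}

```text
clock: 13.7
tool_pos: [0.5359, 0.1697, 0.1511]
tool_rot: [0.0, 0.076, 0.997, -0.0]
force: [0.1, 0.1, -0.4]
opening: 0.0494
finger_force: 15.0
```

```bash
python3 - <<'E'
from h import *
t=manip.get_image("scene"); u=manip.get_image("top")
o=manip.get_obs(); print(o["tool_pos"],o["tool_rot"],o["force"],o["opening"],o["finger_force"])
c=np.hstack([cv2.resize(t[100:250,300:450],(400,400)),cv2.resize(u[140:290,115:265],(400,400))]); cv2.imwrite("pics/c6.png",c[:,:,::-1])
E
```

```text
[0.53580142 0.17012593 0.1510943 ] [5.14107955e-05 7.58789451e-02 9.97117036e-01 1.43311824e-05] [-0.63065326 -0.10628417  0.2000024 ] 0.04911728492002648 14.983601421117783
```

View pics/c6.png

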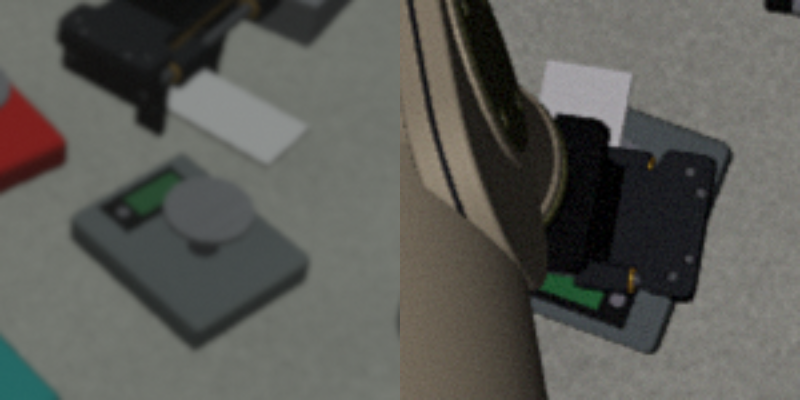

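```bash
python3 - <<'E'
from h import *
T=np.array([.5358,.1701]); 
a=np.array([[308,126],[270,163]])/2.667+[300,100]; b=np.array([[147,62],[232,72]])/2.667+[115,140]
for z in (.16,.165,.17,.175): 
  for n,q in (("scene",a),("top",b)):
    w=ray(n,q,z); m=w.mean(0); d=m[:2]-T; e=w[0]-w[1]; print(n,z,m.round(4),np.linalg.norm(e).round(4),"ax",(d@[.9885,-.151]).round(4),"lat",(d@[.151,.9885]).round(4),"ang",np.degrees(np.arctan2(e[0],e[1])).round(1))
E
```

```text
scene 0.16 [0.6238 0.168  0.16  ] 0.0479 ax 0.0873 lat 0.0112 ang 7.7
top 0.16 [0.6311 0.1567 0.16  ] 0.0499 ax 0.0962 lat 0.0011 ang 6.9
scene 0.165 [0.6254 0.1626 0.165 ] 0.0476 ax 0.0897 lat 0.0062 ang 7.7
top 0.165 [0.6298 0.1557 0.165 ] 0.0496 ax 0.0951 lat -0.0001 ang 6.9
scene 0.17 [0.6271 0.1573 0.17  ] 0.0472 ax 0.0922 lat 0.0011 ang 7.7
top 0.17 [0.6286 0.1547 0.17  ] 0.0493 ax 0.0941 lat -0.0012 ang 6.9
scene 0.175 [0.6287 0.152  0.175 ] 0.0469 ax 0.0946 lat -0.0039 ang 7.7
top 0.175 [0.6274 0.1537 0.175 ] 0.0491 ax 0.093 lat -0.0024 ang 6.9
```

Emit:
{"api": "send_rows", "payload": {
  "dp": [
    [-0.005, 0.009, 0.03],
    [-0.005, 0.009, 0.1],
    [-0.005, 0.009, 0.2],
    [-0.005, 0.009, 0.3],
    [-0.005, 0.009, 0.4],
    [-0.005, 0.009, 0.48],
    [-0.005, 0.009, 0.54],
    [-0.005, 0.009, 0.57],
    [-0.005, 0.009, 0.58],
    [-0.005, 0.009, 0.58]
  ],
  "delta_rot": [
    [0, 0, 0],
    [0, 0, 0],
    [0, 0, 0],
    [0, 0, 0],
    [0, 0, 0],
    [0, 0, 0],
    [0, 0, 0],
    [0, 0, 0],
    [0, 0, 0],
    [0, 0, 0]
  ]
}}

```text
clock: 14.63
tool_pos: [0.5367, 0.1723, 0.0639]
tool_rot: [-0.0, 0.075, 0.997, -0.0]
force: [-0.5, 0.7, -0.5]
opening: 0.0496
finger_force: 15.0
```

Emit:
{"api": "send_rows", "payload": {
  "dp": [
    [0, 0, 0.005],
    [0, 0, 0.01],
    [0, 0, 0.015],
    [0, 0, 0.02],
    [0, 0, 0.024],
    [0, 0, 0.024],
    [0, 0, 0.024]
  ],
  "delta_rot": [
    [0, 0, 0],
    [0, 0, 0],
    [0, 0, 0],
    [0, 0, 0],
    [0, 0, 0],
    [0, 0, 0],
    [0, 0, 0]
  ]
}}

```text
clock: 15.22
tool_pos: [0.5367, 0.1723, 0.0604]
tool_rot: [0.0, 0.075, 0.997, 0.0]
force: [-0.4, 0.3, -0.9]
opening: 0.0496
finger_force: 15.0
```

Emit:
{"api": "send_rows", "payload": {
  "dp": [
    [0, -0.006, 0.003],
    [0, -0.006, 0.006],
    [0, -0.006, 0.009],
    [0, -0.006, 0.009],
    [0, -0.006, 0.009]
  ],
  "delta_rot": [
    [0, 0, 0],
    [0, 0, 0],
    [0, 0, 0],
    [0, 0, 0],
    [0, 0, 0]
  ]
}}

```text
clock: 15.63
tool_pos: [0.5365, 0.1714, 0.059]
tool_rot: [-0.0, 0.075, 0.997, 0.0]
force: [-0.1, -0.5, -0.1]
opening: 0.0493
finger_force: 15.0
```

Emit:
{"api": "send_rows", "payload": {
  "dp": [
    [0, 0, 0.003],
    [0, 0, 0.004],
    [0, 0, 0.004],
    [0, 0, 0.004]
  ],
  "delta_rot": [
    [0, 0, 0],
    [0, 0, 0],
    [0, 0, 0],
    [0, 0, 0]
  ]
}}

```text
clock: 15.97
tool_pos: [0.5365, 0.1714, 0.0584]
tool_rot: [-0.0, 0.075, 0.997, 0.0]
force: [0.4, -0.5, -0.2]
opening: 0.0494
finger_force: 15.0
```

Emit:
{"api": "send_rows", "payload": {
  "dp": [
    [0, 0, 0.002],
    [0, 0, 0.004],
    [0, 0, 0.004],
    [0, 0, 0.004]
  ],
  "delta_rot": [
    [0, 0, 0],
    [0, 0, 0],
    [0, 0, 0],
    [0, 0, 0]
  ]
}}

```text
clock: 16.3
tool_pos: [0.5366, 0.1714, 0.058]
tool_rot: [0.0, 0.075, 0.997, 0.0]
force: [-1.1, -0.4, 2.9]
opening: 0.0497
finger_force: 15.0
```

```bash
python3 - <<'E'
from bench import manip
import numpy as np
o=manip.get_obs(); print(o["tool_pos"],o["force"],o["ft_torque"])
E
```

```text
[0.53655669 0.17143794 0.05800054] [-1.09832815 -0.38242805  2.87534295] [-0.02710488  0.14433909  0.0005956 ]
```

Emit:
{"api": "send_rows", "payload": {
  "dp": [
    [0, 0, 0],
    [0, 0, 0],
    [0, 0, 0]
  ],
  "delta_rot": [
    [0, 0, 0],
    [0, 0, 0],
    [0, 0, 0]
  ],
  "newtons": 3
}}

```text
clock: 16.55
tool_pos: [0.5366, 0.1714, 0.0579]
tool_rot: [0.0, 0.075, 0.997, 0.0]
force: [-0.9, -0.2, 3.0]
opening: 0.0497
finger_force: 3.0
```

Emit:
{"api": "send_rows", "payload": {
  "dp": [
    [0, 0, 0],
    [0, 0, 0],
    [0, 0, 0],
    [0, 0, 0],
    [0, 0, 0],
    [0, 0, 0],
    [0, 0, 0],
    [0, 0, 0],
    [0, 0, 0],
    [0, 0, 0]
  ],
  "delta_rot": [
    [0, 0, 0],
    [0, 0, 0],
    [0, 0, 0],
    [0, 0, 0],
    [0, 0, 0],
    [0, 0, 0],
    [0, 0, 0],
    [0, 0, 0],
    [0, 0, 0],
    [0, 0, 0]
  ],
  "hand": 1
}}

```text
clock: 17.38
tool_pos: [0.5365, 0.1714, 0.0578]
tool_rot: [0.0, 0.075, 0.997, 0.0]
force: [0.4, -0.5, 0.2]
opening: 0.087
finger_force: 0.0
```

Emit:
{"api": "send_rows", "payload": {
  "dp": [
    [0, 0, -0.03],
    [0, 0, -0.1],
    [0, 0, -0.2],
    [0, 0, -0.35],
    [0, 0, -0.55],
    [0, 0, -0.75],
    [0, 0, -0.9],
    [0, 0, -1],
    [0, 0, -1],
    [0, 0, -1]
  ],
  "delta_rot": [
    [0, 0, 0],
    [0, 0, 0],
    [0, 0, 0],
    [0, 0, 0],
    [0, 0, 0],
    [0, 0, 0],
    [0, 0, 0],
    [0, 0, 0],
    [0, 0, 0],
    [0, 0, 0]
  ]
}}

```text
clock: 18.22
tool_pos: [0.537, 0.1715, 0.2093]
tool_rot: [0.001, 0.075, 0.997, 0.001]
force: [-0.6, -0.3, 0.8]
opening: 0.0872
finger_force: 0.0
```

Emit:
{"api": "send_rows", "payload": {
  "dp": [
    [0.3, 0, -0.1],
    [0.6, 0, -0.1],
    [0.8, 0, -0.1],
    [0.8, 0, -0.1],
    [0.8, 0, -0.1],
    [0.8, 0, -0.1]
  ],
  "delta_rot": [
    [0, 0, 0],
    [0, 0, 0],
    [0, 0, 0],
    [0, 0, 0],
    [0, 0, 0],
    [0, 0, 0]
  ]
}}

```text
clock: 18.72
tool_pos: [0.418, 0.1892, 0.2227]
tool_rot: [-0.0, 0.075, 0.997, 0.0]
force: [0.6, -0.2, 0.2]
opening: 0.0874
finger_force: 0.0
```

```bash
python3 - <<'E'
from h import *
t=manip.get_image("scene"); u=manip.get_image("top")
o=manip.get_obs(); print(o["clock"],o["tool_pos"],o["force"])
c=np.hstack([cv2.resize(t[100:250,300:450],(400,400)),cv2.resize(u[140:290,115:265],(400,400))]); cv2.imwrite("pics/c7.png",c[:,:,::-1])
cv2.imwrite("pics/top7.png",u[:,:,::-1]); cv2.imwrite("pics/scene7.png",t[:,:,::-1])
for n,im,s in (("top",u,(185,190)),("scene",t,(382,178))):
    g=cv2.medianBlur(im,3).min(2); r=np.zeros_like(g); r[s[1]-45:s[1]+46,s[0]-45:s[0]+46]=1
    th=115 if n=="top" else 110
    b,c=quad((((g>th+25)&(r>0))).astype(np.uint8)); w=ray(n,b,.079); print(n,g[s[1],s[0]],w.mean(0).round(4),[np.linalg.norm(w[i]-w[i-1]).round(4) for i in range(4)])
E
```

```text
18.8167 [0.41862481 0.18891763 0.22254   ] [ 0.26142504  0.42180703 -0.31732321]
top 159 [0.5785 0.165  0.079 ] [np.float64(0.0488), np.float64(0.1046), np.float64(0.0494), np.float64(0.1046)]
scene 137 [0.5727 0.1663 0.079 ] [np.float64(0.1048), np.float64(0.0434), np.float64(0.1075), np.float64(0.0412)]
```

View pics/c7.png

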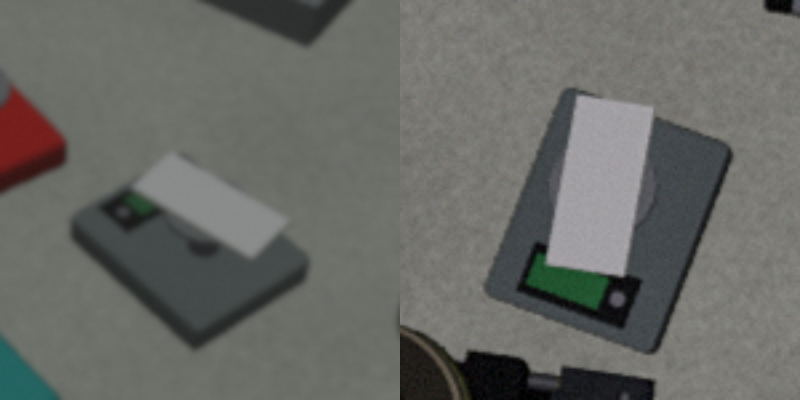

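```bash
python3 -c "from bench import manip; print(manip.finish_job())"
```

```text
the job is handed in; nothing more can be done
None
```

The plate was slid about 37 mm past the open edge, taken by the overhanging end, and laid flat on the grey scale's pan, within about 2 mm of centre. Measured forces on the glass stayed at or below 15 N, and the job was handed in at about 19 s.

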